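# Set the bench saw's fence to a set-up block

### The arm

A 6-joint arm with a two-finger parallel gripper is mounted at the origin on the work surface. World frame = base frame: x ahead of the robot, y to its left, z up, the work surface at z = 0. Lengths are in m, angles in rad, forces in N, time in s.
With the tool pointing down it reaches from about 0.375 to 0.975 m from the base axis. Payload 3.8 kg.
Tool frame: the origin (TCP) lies on the centre line of the jaws, within the pads' length; the fingertips stand 14 mm ahead of it and the grasp point (between the pads) lies 5 mm behind it; z points along the fingers, y is the line along which they close (so a half turn about z gives the same grasp; the last joint's range is limited). The gripper opens to 85 mm and grips with 20 to 120 N. Pads are 22 mm wide; open, the fingers measure 114 mm over their backs; the gripper's body (76 mm by 85 mm) begins 54 mm behind the grasp point. The pads swing forward as they close: fully open they stand 13 mm farther back than shut.
Start: joints at [1.107, 0.264, 1.604, -0, 1.274, -0.037], TCP at [0.279, 0.614, 0.222] pointing down, gripper open.
Joint ranges: [-2.63, 2.63], [-0.94, 2.18], [0.31, 2.57], [-1.31, 4.45], [0, 2.66], [-2.55, 2.55]. Speed limits (rad/s): [2.57, 2.57, 3.14, 3.14, 3.14, 3.14].

### API

Orientations are given as a rotation vector (axis times angle).
In Python, from workcell import bot, eyes, spot_in gives the robot as it stands.
- The arm moves only by the tool carry_out, never from a script. Its argument "series" is text: rows parted by semicolons, each of 4 numbers parted by spaces: the shift along the world's x, y, z in m, then the turn about the world's z in degrees. In form: tx ty tz roll; .... A call has 1 to 20 rows; each row shifts and turns the commanded pose from where the row before left it; what a row does not reach is not made up. A row lasts 1/8 s, in which the tool goes at most 62.5 mm and 10.7 degrees, less where a joint would pass 70% of its speed; a pose out of reach is approached as far as the arm can. A call is refused whole if a number of a shift passes 0.0625 or a number of a turn 10.7, either way. A call with a gripper value outside its range is refused whole. "jaw" is the gripper command: -1 is shut, 1 is fully open, values between are in proportion, set as the call begins (left out, the last holds). The fingers move at their own pace and stop on an object; "grip_force" is the grip in N (left out, the last holds). Time passes only in rows, so rows that do not move let the fingers close. It gives the time, the measured TCP pose, the force, the opening and the grip force at its end, in the units of the state.
- bot.read_state(): the state, without advancing time (a new reading comes with each control period).
- eyes.read_camera(name): name is "scene" or "top"; returns (picture, depth): 480x640x3 uint8, blue, green, red; 480x640 float32, m along the optical axis (not along the pixel's ray), 0 where there is no reading.
- eyes.get_calibration(name): a dict with "K" (3x3 intrinsics, pixels), "distortion" ([k1, k2, p1, p2, k3] as OpenCV has them; the pictures are not rectified), "position" and "rotation" of the camera in the world. Camera axes: x right, y down, z forward; pixel columns grow to the right and rows downward; lengths in m; the calibration is good to about 2 mm. A picture is of the moment at which its call begins. get_calibration takes no time and is no camera call.
- bot.finish_job(): hands the job in; it is judged then, once.
Trained networks look in the newest picture that a camera, given by its name, has taken for a name from the list of things; names that differ only in an ending like _2 or _b are one class to them, and where a whole thing is asked for, a point or a joint stands for the part that bears it (a point fixed in the world has none). Each returns a list of dicts, best first, with "score" (0 to 1); they miss things now and then, are a little off and sometimes report something else, mostly with a low value. They report only what shows in the picture. A call takes as long as a camera call. They do not tell look-alikes from the thing itself.
- spot_in(camera, target): "rect" ([centre column, centre row, width, height] in pixels, round what is visible of it).
The state is a dict: "time": time; "q": joint angles; "joint_vel": joint speeds; "joint_torque": joint torques, N m; "tool_pos": TCP position; "tcp_rot": TCP orientation; "wrist_force": force on the tool from outside, world axes, zero at the start; "torque": the same for the moment, N m; "width": opening from 0.0 (shut) to 1.0 (fully open); "grip_force": force on a finger pad.
Only numpy, scipy, OpenCV 4.12 (cv2) and the standard library are available. Lean on these libraries where they do the work, as an engineer would, in place of code of your own. Each camera call takes 0.05 s, during which the arm holds its last target. There are 200 camera calls.

### The job

Set the bench saw's fence to the thickest of the three set-up blocks: stand that block flat on the saw table between blade and fence, its long side along the blade, level with the blade's middle, and let go of it. Then wind the fence up to it with the feed knob on the fence's carriage, which travels along as it turns, until the block is nipped squarely between fence and blade, firmly enough not to slip (about 8 N) but without bending the thin blade (well under 18 N). Leave it nipped there, hands off, and leave the other things where they are.

Things in the scene. Friction and masses are not known exactly. Their poses are not given: they have to be found in the camera images.
- saw: Small green bench saw, switched off, fixed to the bench; place and yaw differ from run to run. Origin: centre of its underside; z up. Aluminium table 250 mm (x) by 300 mm (y), its top 120 mm above the origin. x runs along blade and fence, from the operator's edge (-x, facing the robot) to the far edge; y points from the fence to the blade, which stands at y = +35 mm.
- blade: Steel blade, 2 mm thick, standing 25 mm above the saw table, 90 mm long at the table; origin: its middle, level with the table's top; axes as the saw's. It springs a little: once the block is held between fence and blade, the nip grows by about 11 N per mm of further fence travel; more than 18 N bends it. Riving knife, 36 mm high, in its line at x = 62 to 82 mm. Free gap at the start: 46 to 62 mm.
- knob_grip (a point): Centre of the fence's feed knob, on its vertical axis, 31 mm above the saw table: black, fluted, round, 40 mm across, 26 mm high, on a grey carriage at the saw's front edge. The carriage's flat head and tongue, 8 mm above the table, lead to the fence: an aluminium bar along x, 200 mm long, 24 mm thick, top 40 mm above the table, its near end 60 mm beyond the knob's axis.
- knob: The same knob; origin on its axis, 7 mm above the saw table. A pinion on a rack: each radian clockwise (from above) shifts knob, carriage and fence together 8 mm along saw +y, to the blade. Turning takes about 0.22 N m, plus 0.008 N m per N of nip; it stays where left; no end stop in reach. The fence's blade-side face is 12 mm to +y of the axis, but up to 2 mm off that (slotted bolts): feel for it.
- block36: The wanted set-up block: plain aluminium bar, 54 mm long (x), 36 mm thick (y), 40 mm high, about 0.21 kg; origin: centre of its underside; stands on the bench left of the saw. It must stand with its 54 mm along the blade and its 36 mm between fence and blade.
- block24: Another set-up block, 54 x 24 x 40 mm, origin at the centre of its underside. Leave it.
- block16: Another set-up block, 54 x 16 x 40 mm, origin at the centre of its underside. Leave it.
- offcut: Strip of wood 85 x 20 x 8 mm lying on the saw table left of the blade (saw y about +110 mm). Leave it.
- wagon: Model goods wagon, 212 mm long, 74 mm wide, 86 mm high, on the bench right of the saw; origin: centre of its underside. Leave it.
- paint: Blue paint bottle, 60 mm across, 125 mm high; origin: centre of its underside. Leave it.
- glue: White glue bottle, 42 mm across, 100 mm high; origin: centre of its underside. Leave it.
Not all that is in view belongs to the job. What is shaped like the block36 but brown or yellow is not meant.

How it is judged:
By the outcome, as a careful person would: the job done as asked, in the order asked, and still so for the second after the job is handed in, with the robot touching nothing.
It also fails if it takes over 70 s, if anything falls off the work surface, if the arm or the gripper's body presses on something with over 40 N, if the wrist force passes 120 N, or if a joint passes its speed limit or range.

## Working session

There is one attempt and no reset: what is moved stays moved. The work goes in short steps, Python scripts to look and compute and a tool call to move; the robot and the scene stay as the last step left them, time stands still between calls to the robot, and variables do not carry over. Pictures are saved under pics/ and viewed, at most 10 in all, crops included, and the job is handed in when it is done.

Besides the shell and the picture viewer there is one more tool, called after "Call:" in YAML: its name, and indented under it one key for each argument. carry_out: Moves the arm, as the interface text tells. Its arguments: {"type":"object","properties":{"series":{"type":"string"},"jaw":{"type":"number"},"grip_force":{"type":"number"}},"required":["series"]}

```bash
mkdir -p pics; ls; cat > h.py <<'E'
import numpy as np, cv2
from workcell import bot, eyes, spot_in
def cloud(name):
    p,d=eyes.read_camera(name); c=eyes.get_calibration(name)
    h,w=d.shape; u,v=np.meshgrid(np.arange(w),np.arange(h))
    pts=cv2.undistortPoints(np.stack([u,v],-1).reshape(-1,1,2).astype(np.float32),np.array(c["K"]),np.array(c["distortion"])).reshape(h,w,2)
    P=np.dstack([pts*d[...,None],d])@np.array(c["rotation"]).T+np.array(c["position"])
    P[d==0]=np.nan
    return p,d,P
E
python3 - <<'E'
from h import *
for n in("scene","top"):
    p,d,P=cloud(n); cv2.imwrite(f"pics/{n}0.png",p); np.save(f"{n}P.npy",P); np.save(f"{n}I.npy",p)
    for t in("saw","blade","knob","block36","block24","block16","offcut","wagon"):
        print(n,t,[(np.round(r["rect"]).astype(int).tolist(),round(r["score"],2),np.round(P[int(r["rect"][1]),int(r["rect"][0])],3).tolist()) for r in spot_in(n,t)[:4]])
print(bot.read_state())
E
```

```text
picsTraceback (most recent call last):
  File "<stdin>", line 3, in <module>
  File "h.py", line 7, in cloud
    P=np.dstack([pts*d[...,None],d])@np.array(c["rotation"]).T+np.array(c["position"])
      ~~~~~~~~~~~~~~~~~~~~~~~~~~~~~~~~~~~~~~~~~~~~~~~~~~~~~~~~^~~~~~~~~~~~~~~~~~~~~~~~
ValueError: operands could not be broadcast together with shapes (480,640) (3,)
```

```bash
sed -i 's/np.array(c\["rotation"\]).T/cv2.Rodrigues(np.array(c["rotation"],float))[0].T/' h.py
python3 - <<'E'
from h import *
for n in("scene","top"):
    p,d,P=cloud(n); cv2.imwrite(f"pics/{n}0.png",p); np.save(f"{n}P.npy",P); np.save(f"{n}I.npy",p)
    print(eyes.get_calibration(n)["position"])
    for t in("saw","blade","knob","block36","block24","block16","offcut","wagon"):
        print(n,t,[(np.round(r["rect"]).astype(int).tolist(),round(r["score"],2),np.round(P[int(r["rect"][1]),int(r["rect"][0])],3).tolist()) for r in spot_in(n,t)[:4]])
print(bot.read_state())
E
```

```text
[1.05393529 0.61923744 0.97228449]
scene saw [([284, 275, 169, 149], 0.61, [0.649, -0.01, 0.119])]
scene blade [([285, 265, 34, 21], 0.6, [0.638, -0.02, 0.133]), ([325, 218, 16, 16], 0.39, [0.486, -0.063, 0.159])]
scene knob [([322, 218, 20, 10], 0.71, [0.491, -0.068, 0.161])]
scene block36 [([384, 357, 22, 26], 0.97, [0.579, 0.251, 0.038]), ([468, 343, 30, 30], 0.87, [0.408, 0.342, 0.038]), ([446, 428, 32, 43], 0.76, [0.593, 0.44, 0.037]), ([441, 377, 30, 37], 0.62, [0.522, 0.362, 0.04])]
scene block24 [([384, 357, 22, 26], 0.97, [0.579, 0.251, 0.038]), ([468, 343, 30, 30], 0.87, [0.408, 0.342, 0.038]), ([446, 428, 32, 43], 0.76, [0.593, 0.44, 0.037]), ([441, 377, 30, 37], 0.62, [0.522, 0.362, 0.04])]
scene block16 [([384, 357, 22, 26], 0.97, [0.579, 0.251, 0.038]), ([468, 343, 30, 30], 0.87, [0.408, 0.342, 0.038]), ([446, 428, 32, 43], 0.76, [0.593, 0.44, 0.037]), ([441, 377, 30, 37], 0.62, [0.522, 0.362, 0.04])]
scene offcut [([442, 376, 31, 33], 0.41, [0.517, 0.361, 0.036])]
scene wagon [([244, 175, 80, 34], 0.88, [0.498, -0.42, 0.075])]
[0.30623873 0.01790608 1.3663137 ]
top saw
[... 926 characters left out ...]
 [0.479, -0.44, 0.088])]
{'time': 0.95, 'q': array([ 1.10705998e+00,  2.63892631e-01,  1.60401338e+00,  1.25821146e-05,
        1.27365325e+00, -3.69026067e-02]), 'joint_vel': array([-0.00031025,  0.00071457, -0.0010702 ,  0.00046594, -0.0006182 ,
       -0.00027157]), 'joint_torque': array([ 7.41548706e-05, -5.15060484e+01, -3.67735898e+01, -1.78478167e-04,
        5.87710183e-04, -1.14141204e-05]), 'tool_pos': array([0.27944524, 0.61444432, 0.22237745]), 'tcp_rot': array([-6.65395781e-01, -3.07031458e+00, -5.55038902e-05]), 'wrist_force': array([-0.8377243 ,  0.65447879, -0.20997862]), 'torque': array([ 0.03079922, -0.006222  , -0.02139085]), 'grip_force': 0.0, 'width': 1.0015163972908245}
```

View pics/scene0.png

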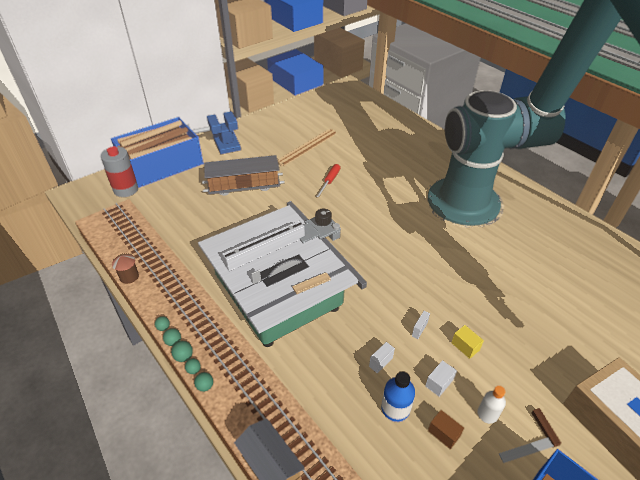

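View pics/top0.png

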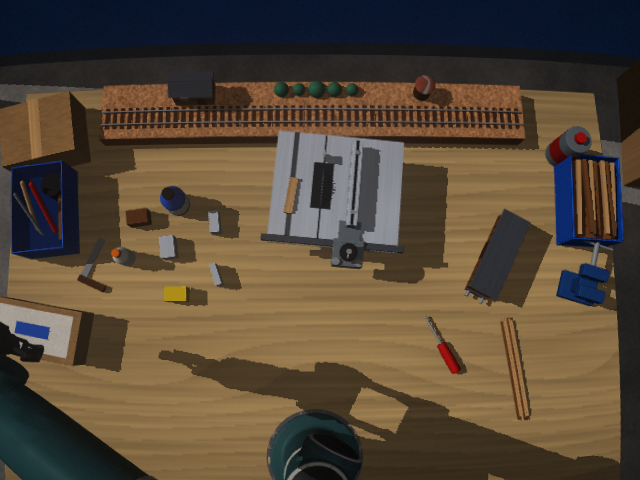

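Candidates (top camera): aluminium blocks at (168,247), (214,222) and (216,274), yellow at (175,293), brown at (138,217). The widest aluminium one is at (168,247). Next I'll fit the poses and check a close crop.

```bash
python3 - <<'E'
from h import *
def rect(Q): 
    (c,s,a)=cv2.minAreaRect((Q[:,:2]*1000).astype(np.float32)); return np.round(c,1),np.round(s,1),round(a,1),len(Q)
for n in("scene","top"):
    P=np.load(n+"P.npy"); z=P[...,2]
    def near(c,r,lo,hi):
        m=(np.hypot(P[...,0]-c[0],P[...,1]-c[1])<r)&(z>lo)&(z<hi)
        k,l,st,_=cv2.connectedComponentsWithStats(m.astype(np.uint8))
        if k<2: return None
        b=l==1+st[1:,4].argmax(); return P[b]
    for nm,c,r,lo,hi in (("b36",(.515,.357),.05,.034,.046),("b24?",(.576,.247),.045,.034,.046),("b16?",(.44,.231),.045,.034,.046),("table",(.62,-.03),.3,.112,.124),("fence",(.62,-.08),.13,.150,.168),("blade",(.62,-.005),.05,.130,.15),("knob",(.48,-.07),.035,.156,.176)):
        Q=near(c,r,lo,hi)
        if Q is not None and len(Q)>4: print(n,nm,*rect(Q),"z",round(np.median(Q[:,2]),4),"med",np.round(np.median(Q[:,:2],0)*1000,1))
T=np.load("topI.npy");S=np.load("sceneI.npy")
a=cv2.resize(S[310:460,360:500],None,fx=3.5,fy=3.5,interpolation=cv2.INTER_CUBIC)
b=cv2.resize(T[195:310,125:240],(300,300),interpolation=cv2.INTER_CUBIC)
o=np.zeros((525,800,3),np.uint8);o[:,:490]=a;o[:300,495:795]=b;cv2.imwrite("pics/c1.png",o)
a=cv2.resize(S[190:345,190:375],None,fx=4,fy=4,interpolation=cv2.INTER_CUBIC);cv2.imwrite("pics/c2.png",a[:600,:800])
E
```

```text
scene b36 [512.6 357.9] [57.6 36.9] 7.6 432 z 0.0392 med [514.3 359.1]
scene b24? [574.8 243.7] [57.2 25.5] 6.8 269 z 0.0392 med [575.9 245. ]
scene b16? [446. 238.] [53.7 16.3] 18.9 144 z 0.039 med [445.8 238.5]
scene table [630.3 -52.1] [328.8 267.5] 84.5 9108 z 0.1189 med [651.6 -13.7]
scene fence [640.2 -92.6] [ 29.7 199. ] 84.6 854 z 0.1582 med [646.7 -90. ]
scene blade [634.5 -18.8] [ 6.3 63.1] 83.1 100 z 0.136 med [637.6 -19.3]
scene knob [482.2 -75. ] [40.3 39.3] 58.2 160 z 0.1619 med [483.9 -74.1]
top b36 [510.3 357.5] [55.5 36.9] 7.9 318 z 0.0397 med [508.9 357.7]
top b24? [572.8 243.6] [54.8 25.1] 6.7 217 z 0.04 med [573.3 243.2]
top b16? [442.  237.2] [53.4 16.9] 19.4 155 z 0.04 med [442.3 236.3]
top table [628.5 -55. ] [327.9 270.2] 84.7 11034 z 0.1204 med [627.  -42.1]
top fence [637.9 -94.1] [ 25.2 200.5] 85.3 909 z 0.1604 med [632.6 -93.8]
top blade [629.8 -20.8] [ 0.2 19.4] 89.7 9 z 0.1455 med [630.4 -20.8]
top knob [478.7 -77.4] [37.7 38.6] 88.8 243 z 0.164 med [478.8 -78.2]
```

View pics/c1.png

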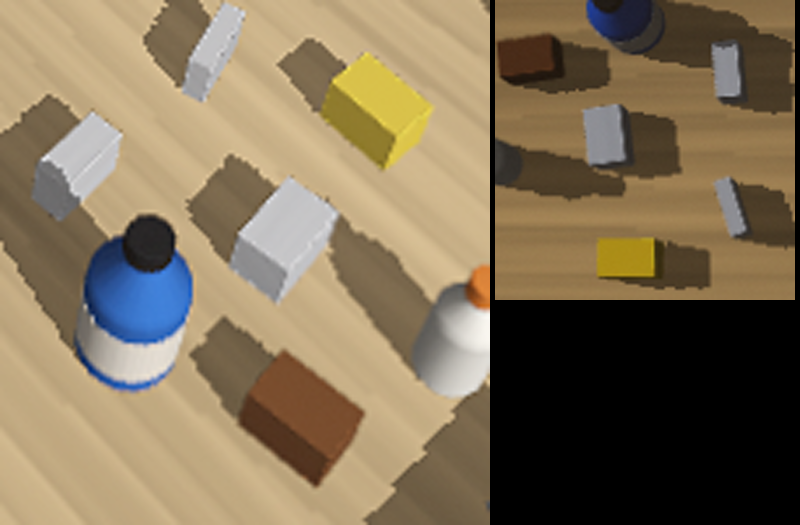

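View pics/c2.png

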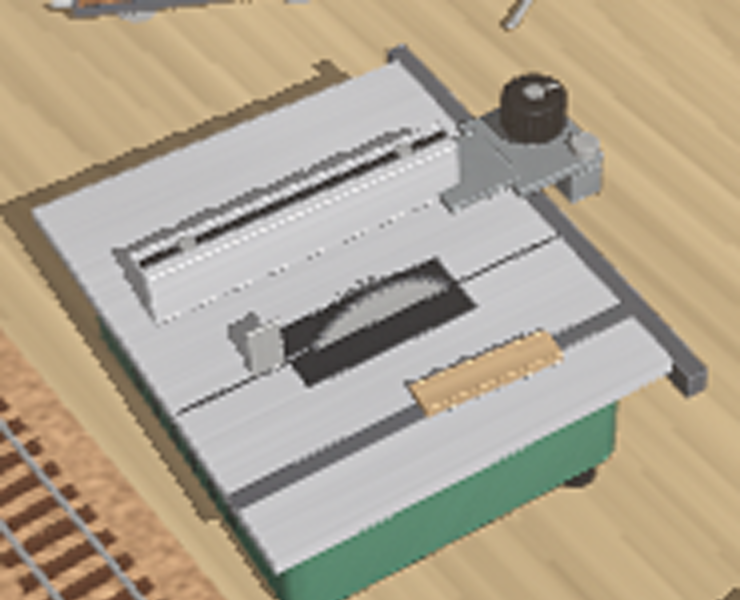

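The wanted block is the widest silver bar (crop (285,238), top px (168,247)), measured at 55x37 mm. In the saw crop, the fence lies back right, the blade is at crop (380,310), the riving knife at (262,345) and the knob at (535,105). Next I'll refine the saw frame.

```bash
python3 - <<'E'
from h import *
for n in("scene","top"):
    P=np.load(n+"P.npy")*1000; I=np.load(n+"I.npy"); z=P[...,2]
    m=(np.hypot(P[...,0]-620,P[...,1]+30)<260)
    for yaw in(-5.2,):
        a=np.radians(yaw); X=P[...,0]*np.cos(a)+P[...,1]*np.sin(a); Y=-P[...,0]*np.sin(a)+P[...,1]*np.cos(a)
    t=m&(abs(z-119.7)<3)&(Y>60)&(Y<180)
    # front/far edges per Y strip
    for y0 in(70,100,130,150):
        s=t&(abs(Y-y0)<5); print(n,"Y",y0,"X range",np.round([X[s].min(),X[s].max()],1))
    for x0 in(560,620,700):
        s=m&(abs(z-119.7)<3)&(abs(X-x0)<8); print(n,"X",x0,"Yrange",np.round([Y[s].min(),Y[s].max()],1))
        s=m&(z>152)&(z<166)&(abs(X-x0)<20); print("  fence top Y",np.round(np.percentile(Y[s],[2,98]),1))
    dark=(I.max(2)<70)&m&(z<124)&(z>110)&(Y>0)&(Y<70)&(X>540)&(X<720)
    print("insert X,Y",np.round(np.percentile(X[dark],[1,99]),1),np.round(np.percentile(Y[dark],[1,99]),1))
    b=m&(z>125)&(z<150)&(Y>20)&(Y<60)&(X>540)&(X<690); print("blade",b.sum(),np.round([X[b].min(),X[b].max(),*np.percentile(Y[b],[5,50,95])],1))
    if b.sum()>20: print(np.degrees(np.arctan(np.polyfit(X[b],Y[b],1)[0])))
    k=m&(z>128)&(z<165)&(Y>20)&(Y<60)&(X>680); print("knife",k.sum(),k.any() and np.round([X[k].min(),X[k].max(),Y[k].min(),Y[k].max()],1))
    k=m&(z>157)&(z<175)&(X<530); r=cv2.minEnclosingCircle(np.stack([X[k],Y[k]],-1).astype(np.float32)); print("knob",r)
    f=m&(z>152)&(z<166)&(X>550); A=[(x,np.percentile(Y[f&(abs(X-x)<5)],98)) for x in range(560,735,10)]; A=np.array(A); print("fence yaw corr",np.degrees(np.arctan(np.polyfit(A[:,0],A[:,1],1)[0])))
E
```

```text
scene Y 70 X range [506.3 765.9]
scene Y 100 X range [505.2 766.3]
scene Y 130 X range [504.2 766.6]
scene Y 150 X range [504.  766.4]
scene X 560 Yrange [-145.7  154.5]
  fence top Y [-45.5 -20.7]
scene X 620 Yrange [-147.1  154.4]
  fence top Y [-46.5 -21.8]
scene X 700 Yrange [-149.  154.]
  fence top Y [-46.9  39.4]
insert X,Y [588.4 694.2] [15.3 59.9]
blade 151 [596.1 679.4  36.3  38.4  40.4]
-0.6523280859053049
knife 78 [697.8 717.9  35.4  43.4]
knob ((487.519775390625, -30.689300537109375), 21.896350860595703)
fence yaw corr 9.281450370651854
top Y 70 X range [500.9 764.6]
top Y 100 X range [502.4 763.7]
top Y 130 X range [503.8 763.5]
top Y 150 X range [502.3 763.7]
top X 560 Yrange [-146.8  152. ]
  fence top Y [-48.1 -24.7]
top X 620 Yrange [-147.3  151.7]
  fence top Y [-48.1 -25.2]
top X 700 Yrange [-148.2  150.6]
  fence top Y [-46.7  36. ]
insert X,Y [585.8 694.8] [13.3 59.5]
blade 73 [554.9 688.8  23.4  36.5  54.4]
-0.25332269623168274
knife 18 [693.1 716.2  34.4  48.1]
knob ((484.0856018066406, -34.73152160644531), 20.43404769897461)
fence yaw corr 13.999132671889019
```

```bash
python3 - <<'E'
from h import *
for n in("scene","top"):
    P=np.load(n+"P.npy")*1000; z=P[...,2]
    for nm,c,r,lo in(("paint",(600,340),75,70),("paintcap",(600,340),75,112),("glue",(480,440),60,60)):
        m=(np.hypot(P[...,0]-c[0],P[...,1]-c[1])<r)&(z>lo)&(z<135)
        if m.sum()>5: print(n,nm,[np.round(f(P[m],axis=0)) .tolist() for f in(np.min,np.max,np.median)])
    a=np.radians(-5.7); dx,dy=P[...,0]-481,P[...,1]+76
    X=dx*np.cos(a)+dy*np.sin(a);Y=-dx*np.sin(a)+dy*np.cos(a)
    m=(abs(X)<70)&(abs(Y)<60)
    print(n,"height map around knob (rows X -60..60, cols Y -50..50)")
    for x in range(-60,61,12): print(x,[int(np.nanmax(z[m&(abs(X-x)<6)&(abs(Y-y)<6)],initial=0)) for y in range(-48,49,12)])
E
```

```text
scene paint [[600.0, 311.0, 70.0], [655.0, 371.0, 127.0], [635.0, 348.0, 92.0]]
scene paintcap [[612.0, 328.0, 113.0], [640.0, 356.0, 127.0], [628.0, 343.0, 124.0]]
scene glue [[470.0, 448.0, 60.0], [508.0, 488.0, 102.0], [495.0, 470.0, 73.0]]
scene height map around knob (rows X -60..60, cols Y -50..50)
-60 [1, 1, 1, 2, 3, 3, 2, 0, 4]
-48 [0, 1, 1, 1, 0, 2, 0, 2, 0]
-36 [0, 0, 0, 0, 0, 0, 0, 0, 0]
-24 [0, 0, 0, 0, 158, 132, 134, 133, 0]
-12 [0, 0, 0, 163, 163, 164, 143, 134, 0]
0 [0, 126, 0, 165, 165, 165, 165, 127, 0]
12 [117, 127, 127, 164, 165, 165, 154, 129, 116]
24 [118, 127, 127, 160, 165, 167, 129, 129, 120]
36 [121, 125, 127, 129, 128, 129, 129, 126, 122]
48 [122, 0, 0, 129, 129, 128, 128, 121, 121]
60 [122, 0, 0, 159, 159, 160, 128, 121, 120]
top paint [[595.0, 311.0, 70.0], [651.0, 369.0, 132.0], [617.0, 333.0, 91.0]]
top paintcap [[612.0, 327.0, 113.0], [636.0, 353.0, 132.0], [623.0, 340.0, 125.0]]
top glue [[468.0, 445.0, 60.0], [505.0, 483.0, 107.0], [484.0, 461.0, 73.0]]
top height map around knob (rows X -60..60, cols Y -50..50)
-60 [7, 6, 4, 5, 5, 7, 6, 5, 4]
-48 [6, 4, 5, 5, 6, 5, 4, 7, 7]
-36 [5, 132, 125, 115, 129, 118, 127, 5, 3]
-24 [5, 141, 140, 167, 164, 162, 139, 138, 8]
-12 [5, 136, 165, 168, 168, 167, 137, 134, 4]
0 [2, 130, 165, 170, 169, 170, 133, 129, 5]
12 [120, 131, 165, 166, 168, 168, 133, 132, 120]
24 [124, 130, 131, 134, 132, 131, 132, 129, 128]
36 [130, 128, 134, 133, 133, 133, 134, 125, 123]
48 [127, 123, 133, 132, 131, 131, 133, 126, 126]
60 [125, 126, 134, 162, 160, 162, 131, 126, 125]
```

Call:
carry_out:
  series: "0.03 -0.03 0 -10; 0.035 -0.04 0 -10; 0.035 -0.04 0 -10; 0.035 -0.04 0 -10; 0.035 -0.04 -0.03 -10; 0.03 -0.035 -0.03 -7.9; 0.032 -0.031 0 0; 0 0 0 0"
  jaw: 0.7
  grip_force: 40

```text
time: 1.95
tool_pos: [0.5133, 0.356, 0.1619]
tcp_rot: [2.073, 2.36, -0.001]
wrist_force: [-1.0, 0.3, 0.1]
width: 0.85
grip_force: 0.0
```

Call:
carry_out:
  series: "-0.002 0.0015 -0.04 0; 0 0 -0.05 0; 0 0 -0.035 0; 0 0 -0.016 0; 0 0 0 0"

```text
time: 2.58
tool_pos: [0.5085, 0.3602, 0.0207]
tcp_rot: [-2.067, -2.365, 0.003]
wrist_force: [-1.2, 0.6, 0.5]
width: 0.852
grip_force: 0.0
```

Call:
carry_out:
  series: "0 0 0 0; 0 0 0 0; 0 0 0 0; 0 0 0 0"
  jaw: -1
  grip_force: 50

```text
time: 3.08
tool_pos: [0.5112, 0.3614, 0.024]
tcp_rot: [2.068, 2.364, 0.007]
wrist_force: [-0.4, 0.8, 6.5]
width: 0.606
grip_force: 53.2
```

Call:
carry_out:
  series: "0 0 0.03 0; 0 0 0.05 0; 0 0 0.06 0; 0 0 0.06 0; 0 0 0.02 0; 0.01 -0.04 0 -2; 0.015 -0.05 0 -2; 0.02 -0.06 0 -2; 0.02 -0.06 0 -2; 0.02 -0.06 0 -2; 0.02 -0.055 0 -2; 0.015 -0.05 0 -1; 0.006 -0.025 0 0; 0 0 0 0; 0 0 0 0"

```text
time: 4.95
tool_pos: [0.6338, -0.0373, 0.24]
tcp_rot: [-2.321, -2.113, 0.002]
wrist_force: [0.1, -1.0, -2.1]
width: 0.605
grip_force: 53.0
```

```bash
python3 - <<'E'
from h import *
s=bot.read_state();print(s["tool_pos"],s["tcp_rot"],s["wrist_force"],s["width"])
for n in("scene","top"):
    p,d,P=cloud(n);P=P*1000;t=s["tool_pos"]*1000
    m=(np.hypot(P[...,0]-t[0],P[...,1]-t[1])<60)&(P[...,2]<t[2]+40)&(P[...,2]>t[2]-45)
    if n=="scene":
        cv2.imwrite("pics/s1.png",cv2.resize(p[130:330,190:400],(630,600)))
E
```

```text
[ 0.63377275 -0.0373361   0.2399502 ] [-2.32122017e+00 -2.11346739e+00  1.99339473e-03] [ 0.12652661 -1.04607731 -2.05246726] 0.6054322317805467
```

View pics/s1.png

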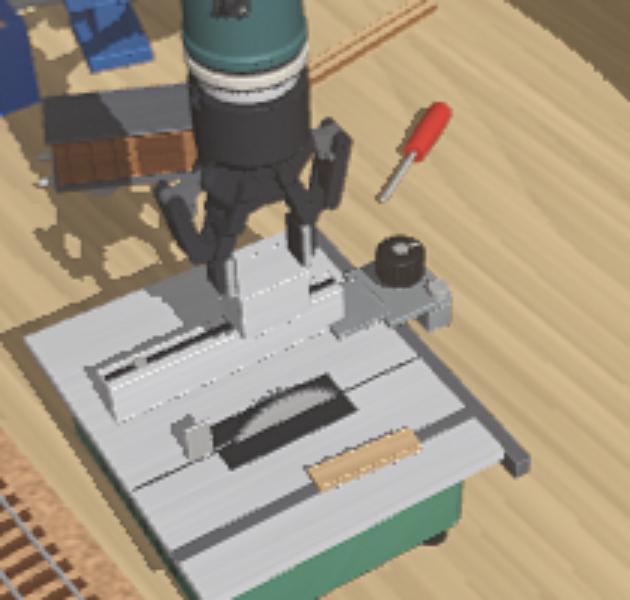

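The block is held at crop (272,290), above the fence. I'll measure where it sits relative to the TCP.

```bash
python3 - <<'E'
from h import *
s=bot.read_state();t=s["tool_pos"]*1000
r=s["tcp_rot"];h=2*np.degrees(np.arctan2(r[1],r[0]))-90;print("heading",(h+90)%180-90,t)
p,d,P=cloud("scene");P=P*1000
a=np.radians((h+90)%180-90);dx,dy=P[...,0]-t[0],P[...,1]-t[1]
X=dx*np.cos(a)+dy*np.sin(a);Y=-dx*np.sin(a)+dy*np.cos(a);Z=P[...,2]-t[2]
w=(abs(X)<22)&(abs(Y)<35)&(abs(Z)<40)
f=w&(Z>-18)&(Z<10)&(Y>0)
print("front face Y",f.sum(),np.round(np.percentile(Y[f],[5,50,95]),1),"Z bottom",np.round(np.percentile(Z[w&(Y>5)],[0,1,5]),1))
print("slope deg",np.degrees(np.arctan(np.polyfit(X[f],Y[f],1)[0])))
tp=w&(Z>12)&(Z<19);print("top",tp.sum(),np.round(np.percentile(Z[tp],50),1),np.round(np.percentile(Y[tp],[1,99]),1))
l=(abs(Z)<15)&(Y>10)&(Y<26)&(abs(X)<40);print("X ext",np.round(np.percentile(X[l],[1,99]),1))
E
```

```text
heading -5.281732069310976 [634.11846543 -36.68288072 240.67769957]
front face Y 179 [13.5 15.7 18. ] Z bottom [-26.7 -25.8 -21.9]
slope deg 1.123838804620203
top 246 15.0 [-19.  17.]
X ext [-23.9  29.4]
```

Call:
carry_out:
  series: "0.002 -0.005 0 -0.8; 0 0 0 0; 0 0 -0.03 0; 0 0 -0.03 0; 0 0 -0.02 0; 0 0 -0.01 0; 0 0 -0.003 0; 0 0 0 0; 0 0 0 0"

```text
time: 6.22
tool_pos: [0.6376, -0.043, 0.1497]
tcp_rot: [2.336, 2.098, 0.002]
wrist_force: [-0.5, 0.6, -1.8]
width: 0.601
grip_force: 53.0
```

Call:
carry_out:
  series: "0 0 -0.001 0; 0 0 -0.001 0; 0 0 0 0"

```text
time: 6.6
tool_pos: [0.6366, -0.0429, 0.1463]
tcp_rot: [-2.337, -2.099, 0.0]
wrist_force: [0.2, 0.2, -2.0]
width: 0.605
grip_force: 53.0
```

Call:
carry_out:
  series: "0 0 -0.001 0; 0 0 -0.001 0; 0 0 0 0"

```text
time: 6.98
tool_pos: [0.6367, -0.0429, 0.1443]
tcp_rot: [-2.337, -2.099, 0.0]
wrist_force: [-0.5, 0.1, -2.1]
width: 0.607
grip_force: 53.0
```

Call:
carry_out:
  series: "0 0 -0.0006 0; 0 0 -0.0006 0; 0 0 0 0"

```text
time: 7.35
tool_pos: [0.6367, -0.043, 0.1441]
tcp_rot: [2.337, 2.099, 0.0]
wrist_force: [-3.9, 0.0, 6.3]
width: 0.604
grip_force: 53.9
```

Call:
carry_out:
  series: "0 0 0 0; 0 0 0 0; 0 0 0 0"
  jaw: 0.65

```text
time: 7.72
tool_pos: [0.6368, -0.0429, 0.1429]
tcp_rot: [-2.337, -2.099, -0.0]
wrist_force: [-0.6, 0.2, -0.3]
width: 0.823
grip_force: 0.0
```

Call:
carry_out:
  series: "0 0 0.01 0; 0 0 0.03 0; 0 0 0.05 0; 0 0 0.05 0; -0.04 -0.01 0 10; -0.05 -0.01 0 10; -0.055 -0.01 0 10; 0 0 0 10; 0 0 0 0"

```text
time: 8.85
tool_pos: [0.4916, -0.0731, 0.2843]
tcp_rot: [1.481, 2.768, 0.001]
wrist_force: [0.6, -0.2, 0.1]
width: 0.826
grip_force: 0.0
```

```bash
cat > look.py <<'E'
import sys
from h import *
s=bot.read_state();r=s["tcp_rot"];h=2*np.degrees(np.arctan2(r[1],r[0]))-90
print("t",s["time"],"pos",np.round(s["tool_pos"],4),"head",round((h+90)%180-90,1),"q6",round(np.degrees(s["q"][5]),1),"F",np.round(s["wrist_force"],1),"T",np.round(s["torque"],3))
p,d,P=cloud("scene");P=P*1000
a=np.radians(-5.7);dx,dy=P[...,0]-636.1,P[...,1]+55.2
X=dx*np.cos(a)+dy*np.sin(a);Y=-dx*np.sin(a)+dy*np.cos(a);z=P[...,2]
m=(abs(X)<50)&(z>157)&(z<165)&(Y>-25)&(Y<40)
if m.sum()>4:
    (c,sz,an)=cv2.minAreaRect(np.stack([X[m],Y[m]],-1).astype(np.float32)); print("block top in saw frame",np.round(c,1),np.round(sz,1),round(an,1),np.median(z[m]))
b=(z>127)&(z<142)&(abs(X)<28)&(Y>25)&(Y<45);print("blade visible face Y",np.median(Y[b]))
f=(z>157)&(z<163)&(X>40)&(X<85)&(Y<25)&(Y>-90);print("fence top Y",np.round(np.percentile(Y[f],[2,98]),1))
k=(z>157)&(z<172)&(X<-125)&(X>-185)&(abs(Y+35)<50)
if k.sum()>20: print("knob",np.round(cv2.minEnclosingCircle(P[k][:,:2].astype(np.float32))[0],1))
cv2.imwrite(sys.argv[1],cv2.resize(p[150:330,190:400],(700,600),interpolation=cv2.INTER_CUBIC))
E
python3 look.py pics/s2.png
```

```text
t 8.85 pos [ 0.4916 -0.0731  0.2843] head 33.7 q6 -45.0 F [ 0.6 -0.2  0.1] T [ 0.001 -0.004 -0.013]
block top in saw frame [6.6 3. ] [63.1 55.5] 0.4 159.11538975801577
blade visible face Y 34.73341671282874
fence top Y [-48.4 -24.2]
knob [480.8 -78.3]
```

View pics/s2.png

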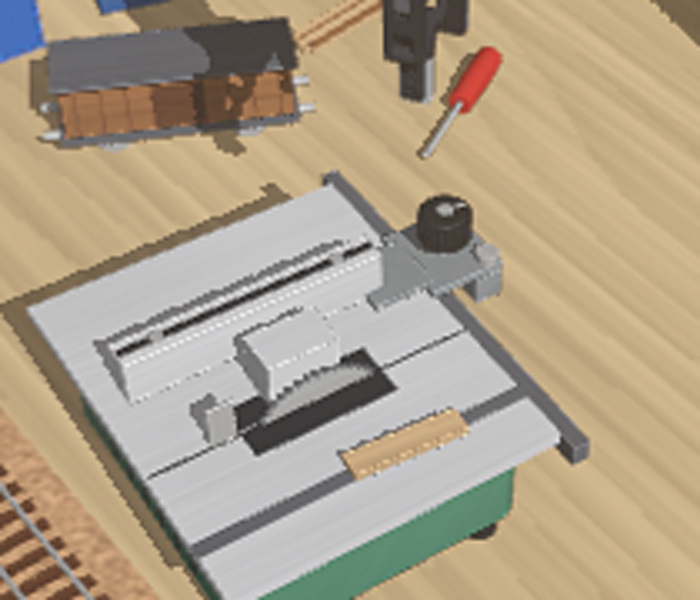

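The block stands between fence and blade at (287,345) and the knob is at (444,222). I'll refit the block without the fence points.

```bash
sed -i 's/(Y>-25)&(Y<40)/(Y>-19)\&(Y<34)/;s/(abs(X)<50)&(z>157)/(abs(X)<45)\&(z>155)/' look.py; python3 look.py pics/s3.png; python3 - <<'E'
from h import *
p,d,P=cloud("top");P=P*1000
a=np.radians(-5.7);dx,dy=P[...,0]-636.1,P[...,1]+55.2
X=dx*np.cos(a)+dy*np.sin(a);Y=-dx*np.sin(a)+dy*np.cos(a);z=P[...,2]
m=(abs(X)<45)&(z>155)&(z<166)&(Y>-19)&(Y<34)
(c,sz,an)=cv2.minAreaRect(np.stack([X[m],Y[m]],-1).astype(np.float32)); print("top: block",np.round(c,1),np.round(sz,1),an)
f=(z>152)&(z<166)&(X>-85)&(X<100)&(Y<-20)&(Y>-90);(c,sz,an)=cv2.minAreaRect(np.stack([X[f],Y[f]],-1).astype(np.float32)); print("top: fence",np.round(c,1),np.round(sz,1),an)
k=(z>158)&(z<174)&(X<-125)&(X>-185)&(abs(Y+35)<50)
if k.sum()>20: print("knob",np.round(cv2.minEnclosingCircle(P[k][:,:2].astype(np.float32))[0],1))
E
```

```text
t 8.9 pos [ 0.4921 -0.073   0.2842] head 33.6 q6 -45.0 F [ 0.6  0.  -0.2] T [-0.083  0.025 -0.011]
block top in saw frame [ 1.8 11.3] [40.6 55.3] 88.6 158.89896888601635
blade visible face Y 34.56123414059266
fence top Y [-48.1 -24.5]
knob [481.6 -75.5]
top: block [0. 0.] [0. 0.] 0.0
top: fence [ 82.1 -37.3] [24.2 35.4] 89.3687973022461
knob [478.9 -78.5]
```

Call:
carry_out:
  series: "-0.012 -0.004 0 10; 0 0 0 10; 0 0 -0.03 10; 0 0 -0.03 10; 0 0 -0.03 10; 0 0 -0.025 0; 0 0 -0.012 0; 0 0 0 0; 0 0 0 0"

```text
time: 10.12
tool_pos: [0.4808, -0.0771, 0.1574]
tcp_rot: [0.169, 3.135, -0.0]
wrist_force: [0.3, -0.2, -0.2]
width: 0.825
grip_force: 0.0
```

```bash
python3 look.py pics/s4.png
```

```text
t 10.125 pos [ 0.4808 -0.0771  0.1574] head 83.8 q6 -95.9 F [ 0.3 -0.2 -0.2] T [-0.062  0.018  0.024]
block top in saw frame [ 2.  11.3] [55.  39.9] 1.1 158.86105322725902
blade visible face Y 34.95766765477166
fence top Y [-49.5 -24. ]
knob [484.7 -66.9]
```

View pics/s4.png

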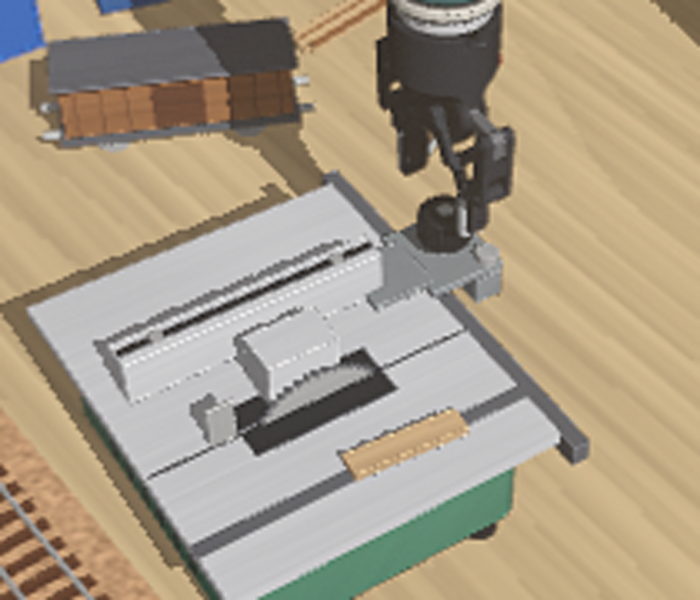

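The fingers straddle the knob at (445,222) and clear the carriage. Closing on it.

Call:
carry_out:
  series: "0 0 -0.0025 0; 0 0 0 0; 0 0 0 0; 0 0 0 0; 0 0 0 0"
  jaw: -1
  grip_force: 60

```text
time: 10.8
tool_pos: [0.4809, -0.0771, 0.1551]
tcp_rot: [0.169, 3.134, -0.001]
wrist_force: [0.1, -0.1, 5.2]
width: -0.003
grip_force: 2.9
```

```bash
cat > st.py <<'E'
from h import *
s=bot.read_state();r=s["tcp_rot"];h=2*np.degrees(np.arctan2(r[1],r[0]))-90
print("t",s["time"],"pos",np.round(s["tool_pos"]*1000,1),"head",round((h+90)%180-90,2),"q6",round(np.degrees(s["q"][5]),1),"F",np.round(s["wrist_force"],1),"T",np.round(s["torque"],3),"grip",round(s["grip_force"],1),round(s["width"],3))
E
python3 st.py
```

```text
t 10.8 pos [480.9 -77.1 155.1] head 83.84 q6 -95.9 F [ 0.1 -0.1  5.2] T [ 0.076  0.007 -0.011] grip 2.9 -0.003
```

```bash
python3 look.py pics/s5.png
```

```text
t 10.8 pos [ 0.4809 -0.0771  0.1551] head 83.8 q6 -95.9 F [ 0.1 -0.1  5.2] T [ 0.076  0.007 -0.011]
block top in saw frame [ 2.  11.1] [54.8 41.3] 0.1 158.73630747025464
blade visible face Y 34.901261919305874
fence top Y [-48.9 -24.4]
knob [483.1 -75. ]
```

View pics/s5.png

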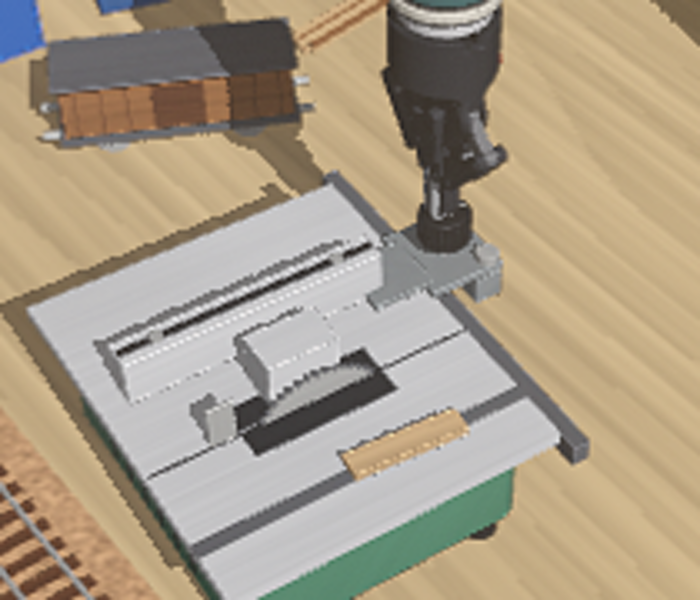

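The closed pads end at about (440,215), apparently on top of the knob rather than around it. I'll project some points to find the real tip height.

```bash
python3 - <<'E'
from h import *
c=eyes.get_calibration("scene");R=cv2.Rodrigues(np.array(c["rotation"],float))[0].T
def pr(p):
    u=cv2.projectPoints(np.array([p],float),cv2.Rodrigues(R)[0],-R@np.array(c["position"]),np.array(c["K"]),np.array(c["distortion"]))[0].ravel(); return np.round([(u[0]-190)*700/210,(u[1]-150)*600/180]).tolist()
print("knob top",pr((.480,-.077,.164)),"bot",pr((.480,-.077,.138)))
for z in(.14,.15,.16,.17,.18): print(z,"closed",pr((.481,-.077,z)),"right open",pr((.4845,-.042,z)),"left",pr((.477,-.112,z)))
p,d,P=cloud("scene")
for r in range(185,262,6):
    row=int(150+r*.3);col=int(190+440*.3); print(r,np.round(P[row,col]*1000).tolist(),p[row,col].tolist())
E
```

```text
knob top [444.0, 207.0] bot [444.0, 234.0]
0.14 closed [443.0, 232.0] right open [470.0, 260.0] left [417.0, 205.0]
0.15 closed [443.0, 222.0] right open [470.0, 250.0] left [417.0, 195.0]
0.16 closed [443.0, 212.0] right open [470.0, 240.0] left [417.0, 184.0]
0.17 closed [443.0, 201.0] right open [471.0, 230.0] left [417.0, 174.0]
0.18 closed [444.0, 191.0] right open [471.0, 219.0] left [417.0, 164.0]
185 [491.0, -69.0, 198.0] [47, 53, 60]
191 [491.0, -68.0, 193.0] [45, 51, 56]
197 [493.0, -66.0, 189.0] [44, 49, 54]
203 [490.0, -70.0, 181.0] [50, 54, 59]
209 [491.0, -68.0, 177.0] [45, 50, 56]
215 [491.0, -69.0, 170.0] [79, 80, 83]
221 [491.0, -69.0, 164.0] [50, 56, 62]
227 [491.0, -68.0, 158.0] [68, 70, 76]
233 [496.0, -62.0, 161.0] [55, 60, 65]
239 [495.0, -63.0, 154.0] [62, 64, 70]
245 [496.0, -62.0, 148.0] [56, 61, 66]
251 [494.0, -64.0, 140.0] [66, 69, 73]
257 [487.0, -72.0, 123.0] [139, 139, 136]
```

Call:
carry_out:
  series: "0 0 0 0; 0 0 0 0; 0 0 0 0; 0 0 0 0"
  jaw: 0.4

```text
time: 11.4
tool_pos: [0.4791, -0.0768, 0.1531]
tcp_rot: [-0.169, -3.136, -0.0]
wrist_force: [0.8, 0.2, 0.1]
width: 0.698
grip_force: 0.0
```

```bash
python3 st.py
```

```text
t 11.4 pos [479.1 -76.8 153.1] head 83.85 q6 -95.9 F [0.8 0.2 0.1] T [ 0.015  0.042 -0.013] grip 0.0 0.698
```

Call:
carry_out:
  series: "0 0 -0.005 0; 0 0 -0.005 0; 0 0 0 0; 0 0 0 0"

```text
time: 11.9
tool_pos: [0.4796, -0.0769, 0.1435]
tcp_rot: [-0.169, -3.137, -0.0]
wrist_force: [0.3, 0.0, 0.7]
width: 0.7
grip_force: 0.0
```

Call:
carry_out:
  series: "0 0 0 0; 0 0 0 0; 0 0 0 0; 0 0 0 0"
  jaw: -1
  grip_force: 60

```text
time: 12.4
tool_pos: [0.4801, -0.0761, 0.1446]
tcp_rot: [0.169, 3.136, 0.002]
wrist_force: [-1.6, 4.1, 6.1]
width: 0.436
grip_force: 59.8
```

```bash
python3 st.py
```

```text
t 12.4 pos [480.1 -76.1 144.6] head 83.83 q6 -95.9 F [-1.6  4.1  6.1] T [ 0.819  0.29  -0.024] grip 59.8 0.436
```

Call:
carry_out:
  series: "0.00007 0.0007 0 -5; 0.00014 0.00139 0 -10; 0.00014 0.00139 0 -10; 0.00014 0.00139 0 -10; 0.00014 0.00139 0 -10; 0.00007 0.0007 0 -5; 0 0 0 0"

```text
time: 13.28
tool_pos: [0.4801, -0.0703, 0.1445]
tcp_rot: [-1.479, -2.771, 0.002]
wrist_force: [-4.6, -0.1, 6.1]
width: 0.432
grip_force: 60.1
```

```bash
python3 st.py; python3 look.py pics/s6.png
```

```text
t 13.275 pos [480.1 -70.3 144.5] head 33.81 q6 -45.0 F [-4.6 -0.1  6.1] T [ 0.094  0.677 -0.171] grip 60.1 0.432
t 13.275 pos [ 0.4801 -0.0703  0.1445] head 33.8 q6 -45.0 F [-4.6 -0.1  6.1] T [ 0.094  0.677 -0.171]
block top in saw frame [-0.4  5.9] [88.  49.8] 0.1 158.69490610516291
blade visible face Y 35.11854929443898
fence top Y [-40.5 -17.2]
knob [482.6 -61.6]
```

Call:
carry_out:
  series: "0.00014 0.00139 0 -10; 0.00014 0.00139 0 -10; 0.00014 0.00139 0 -10; 0.00014 0.00139 0 -10; 0.00014 0.00139 0 -10; 0.00014 0.00139 0 -10; 0.00014 0.00139 0 -10; 0 0 0 0"

```text
time: 14.32
tool_pos: [0.4791, -0.0605, 0.1445]
tcp_rot: [-2.801, -1.42, 0.007]
wrist_force: [-10.5, -0.6, 11.6]
width: 0.435
grip_force: 60.6
```

```bash
python3 st.py; python3 look.py pics/s7.png
```

```text
t 14.325 pos [479.1 -60.5 144.5] head -36.22 q6 26.2 F [-10.5  -0.6  11.6] T [-0.056  1.575 -0.317] grip 60.6 0.435
t 14.325 pos [ 0.4791 -0.0605  0.1445] head -36.2 q6 26.2 F [-10.5  -0.6  11.6] T [-0.056  1.575 -0.317]
block top in saw frame [-0.2  5.6] [89.6 49.1] 0.3 158.71911889839885
blade visible face Y 34.8957523577256
fence top Y [-31.6  -7.5]
knob [483.6 -56.7]
```

Call:
carry_out:
  series: "0.00006 0.00056 0 -4; 0.00004 0.00042 0 -3; 0.00004 0.00042 0 -3"

```text
time: 14.75
tool_pos: [0.479, -0.0591, 0.1445]
tcp_rot: [-2.913, -1.172, 0.008]
wrist_force: [-9.9, 0.4, 12.4]
width: 0.435
grip_force: 60.6
```

```bash
python3 st.py
```

```text
t 14.75 pos [479.  -59.1 144.5] head -46.19 q6 36.3 F [-9.9  0.4 12.4] T [0.137 1.715 0.239] grip 60.6 0.435
```

Call:
carry_out:
  series: "-0.0003 0.00042 0.0005 -3; -0.0003 0.00042 0.0003 -3; 0.00003 0.00028 0 -2"

```text
time: 15.12
tool_pos: [0.4789, -0.0578, 0.1445]
tcp_rot: [-2.988, -0.966, 0.007]
wrist_force: [-7.0, 0.7, 6.4]
width: 0.436
grip_force: 60.1
```

```bash
python3 st.py
```

```text
t 15.125 pos [478.9 -57.8 144.5] head -54.17 q6 44.4 F [-7.   0.7  6.4] T [0.158 1.102 0.251] grip 60.1 0.436
```

Call:
carry_out:
  series: "0.00003 0.00028 0 -2; 0.00003 0.00028 0 -2"

```text
time: 15.38
tool_pos: [0.4789, -0.0571, 0.1445]
tcp_rot: [-3.02, -0.861, 0.007]
wrist_force: [-6.1, 0.7, 6.4]
width: 0.437
grip_force: 60.1
```

```bash
python3 st.py; python3 look.py pics/s8.png
```

```text
t 15.375 pos [478.9 -57.1 144.5] head -58.16 q6 48.5 F [-6.1  0.7  6.4] T [0.228 1.2   0.301] grip 60.1 0.437
t 15.375 pos [ 0.4789 -0.0571  0.1445] head -58.2 q6 48.5 F [-6.1  0.7  6.4] T [0.228 1.2   0.301]
block top in saw frame [0.1 7.1] [51.9 89.5] 89.8 158.63623475752243
blade visible face Y 35.23247101194624
fence top Y [-28.3  -3.8]
knob [485.1 -54.7]
```

Call:
carry_out:
  series: "-0.0001 0.00014 0 -1; 0.00001 0.00014 0 -1"

```text
time: 15.68
tool_pos: [0.4789, -0.0568, 0.1445]
tcp_rot: [-3.034, -0.809, 0.007]
wrist_force: [-6.3, 1.4, 7.1]
width: 0.433
grip_force: 60.1
```

```bash
python3 st.py; python3 - <<'E'
from h import *
p,d,P=cloud("scene");P=P*1000
cv2.imwrite("pics/s9.png",cv2.resize(p[200:320,220:360],(700,600),interpolation=cv2.INTER_CUBIC))
a=np.radians(-5.7);dx,dy=P[...,0]-636.1,P[...,1]+55.2
X=dx*np.cos(a)+dy*np.sin(a);Y=-dx*np.sin(a)+dy*np.cos(a);z=P[...,2]
m=(abs(X)<22)&(z>146)&(z<156)&(Y>20)&(Y<45);print("block front Y above blade",np.median(Y[m]),np.degrees(np.arctan(np.polyfit(X[m],Y[m],1)[0])))
m=(abs(X)<45)&(z>155)&(z<166)&(Y>5)&(Y<40);print("block X",np.percentile(X[m],[1,99]),np.percentile(Y[m],99))
print(bot.read_state()["torque"])
E
```

```text
t 15.675 pos [478.9 -56.8 144.5] head -60.13 q6 50.5 F [-6.3  1.4  7.1] T [0.207 1.141 0.258] grip 60.1 0.433
block front Y above blade 30.050841142566416 -0.9243749960845133
block X [-24.48851378  29.38186953] 31.979433344019764
[0.26732728 1.18365589 0.15933832]
```

View pics/s9.png

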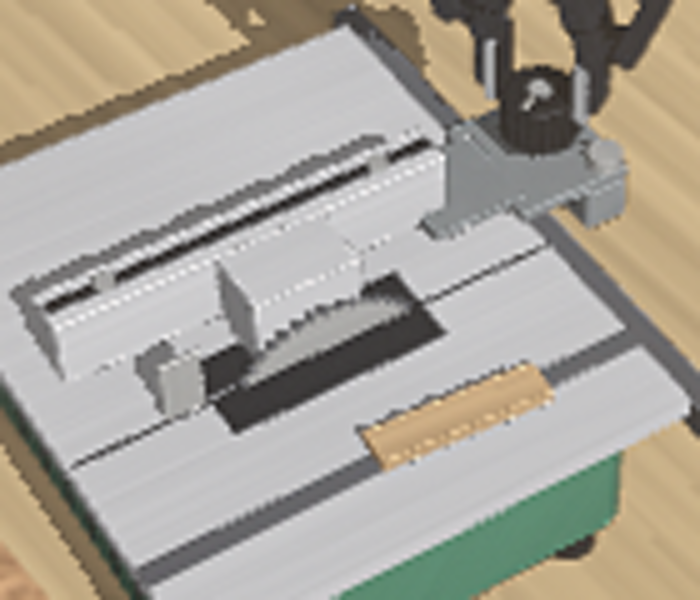

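The block now sits against the fence, with a slight gap to the blade still possible. I'll carry on in small steps.

Call:
carry_out:
  series: "0.00002 0.00021 0 -1.5; 0.00002 0.00021 0 -1.5; 0.00002 0.00021 0 -1.5"

```text
time: 16.1
tool_pos: [0.4789, -0.056, 0.1445]
tcp_rot: [-3.064, -0.689, 0.007]
wrist_force: [-7.4, 1.7, 7.1]
width: 0.442
grip_force: 60.1
```

```bash
cat > st2.py <<'E'
exec(open("st.py").read())
p,d,P=cloud("scene");P=P*1000
a=np.radians(-5.7);dx,dy=P[...,0]-636.1,P[...,1]+55.2
X=dx*np.cos(a)+dy*np.sin(a);Y=-dx*np.sin(a)+dy*np.cos(a);z=P[...,2]
m=(abs(X)<22)&(z>146)&(z<156)&(Y>20)&(Y<45);f=(z>135)&(z<155)&(X<-32)&(X>-80)&(Y>-20)&(Y<8)
print("block front Y",np.round([Y[m].mean(),Y[f].mean(),m.sum(),f.sum()],2))
E
python3 st2.py
```

```text
t 16.1 pos [478.9 -56.  144.5] head -64.65 q6 55.1 F [-7.4  1.7  7.1] T [0.288 1.178 0.297] grip 60.1 0.442
block front Y [ 30.7   -5.56  58.   112.  ]
```

Call:
carry_out:
  series: "0.00002 0.00021 0 -1.5; 0.00002 0.00021 0 -1.5; 0.00002 0.00021 0 -1.5"

```text
time: 16.52
tool_pos: [0.4789, -0.0553, 0.1445]
tcp_rot: [-3.089, -0.568, 0.007]
wrist_force: [-6.5, 2.8, 7.0]
width: 0.435
grip_force: 60.1
```

```bash
python3 st2.py
```

```text
t 16.525 pos [478.9 -55.3 144.5] head -69.15 q6 59.6 F [-6.5  2.8  7. ] T [0.347 1.194 0.271] grip 60.1 0.435
block front Y [ 31.17  -5.    54.   111.  ]
```

Call:
carry_out:
  series: "0.00002 0.0002 0 -1.5; 0.00002 0.0002 0 -1.5; 0.00002 0.0002 0 -1.5"

```text
time: 16.95
tool_pos: [0.4789, -0.0546, 0.1445]
tcp_rot: [-3.108, -0.446, 0.007]
wrist_force: [-7.5, 3.3, 7.7]
width: 0.436
grip_force: 60.1
```

```bash
python3 st2.py
```

```text
t 16.95 pos [478.9 -54.6 144.5] head -73.65 q6 64.2 F [-7.5  3.3  7.7] T [0.462 1.258 0.244] grip 60.1 0.436
block front Y [ 31.51  -4.67  61.   109.  ]
```

Call:
carry_out:
  series: "0.00002 0.0002 0 -1.5; 0.00002 0.0002 0 -1.5; 0.00001 0.00014 0 -1"

```text
time: 17.38
tool_pos: [0.479, -0.0539, 0.1445]
tcp_rot: [-3.122, -0.338, 0.007]
wrist_force: [-7.3, 3.3, 7.8]
width: 0.434
grip_force: 60.2
```

```bash
python3 st2.py
```

```text
t 17.375 pos [479.  -53.9 144.5] head -77.64 q6 68.3 F [-7.3  3.3  7.8] T [0.467 1.22  0.347] grip 60.2 0.434
block front Y [ 31.77  -3.67  56.   109.  ]
```

Call:
carry_out:
  series: "0 0.0001 0 -0.7"

```text
time: 17.55
tool_pos: [0.479, -0.0538, 0.1445]
tcp_rot: [-3.124, -0.32, 0.007]
wrist_force: [-8.1, 3.1, 7.5]
width: 0.435
grip_force: 60.2
```

```bash
python3 st2.py
```

```text
t 17.55 pos [479.  -53.8 144.5] head -78.32 q6 68.9 F [-8.1  3.1  7.5] T [0.58  1.234 0.271] grip 60.2 0.435
block front Y [ 31.95  -3.89  55.   109.  ]
```

Call:
carry_out:
  series: "0 0.0001 0 -0.7"

```text
time: 17.73
tool_pos: [0.479, -0.0537, 0.1445]
tcp_rot: [-3.126, -0.3, 0.007]
wrist_force: [-7.3, 3.0, 7.2]
width: 0.436
grip_force: 60.2
```

```bash
python3 st2.py
```

```text
t 17.725 pos [479.  -53.7 144.5] head -79.02 q6 69.7 F [-7.3  3.   7.2] T [0.495 1.206 0.216] grip 60.2 0.436
block front Y [ 32.23  -3.89  52.   107.  ]
```

Call:
carry_out:
  series: "0.00001 0.00014 0 -1; 0.00001 0.00014 0 -1"

```text
time: 18.02
tool_pos: [0.479, -0.0534, 0.1445]
tcp_rot: [-3.131, -0.245, 0.007]
wrist_force: [-7.6, 3.6, 7.7]
width: 0.44
grip_force: 60.2
```

```bash
python3 st.py
```

```text
t 18.025 pos [479.  -53.4 144.5] head -81.04 q6 71.7 F [-7.6  3.6  7.7] T [0.545 1.244 0.246] grip 60.2 0.44
```

Call:
carry_out:
  series: "0.00001 0.00014 0 -1; 0.00001 0.00014 0 -1"

```text
time: 18.27
tool_pos: [0.479, -0.053, 0.1445]
tcp_rot: [-3.134, -0.191, 0.007]
wrist_force: [-7.1, 3.5, 7.1]
width: 0.433
grip_force: 60.1
```

```bash
python3 st2.py
```

```text
t 18.275 pos [479.  -53.  144.5] head -83.04 q6 73.7 F [-7.1  3.5  7.1] T [0.563 1.223 0.267] grip 60.1 0.433
block front Y [ 32.56  -3.17  57.   113.  ]
```

Call:
carry_out:
  series: "0.00001 0.00014 0 -1; 0.00001 0.00014 0 -1"

```text
time: 18.58
tool_pos: [0.479, -0.0527, 0.1445]
tcp_rot: [-3.137, -0.136, 0.007]
wrist_force: [-6.8, 4.1, 8.0]
width: 0.432
grip_force: 60.2
```

```bash
python3 st.py
```

```text
t 18.575 pos [479.  -52.7 144.5] head -85.04 q6 75.8 F [-6.8  4.1  8. ] T [0.643 1.172 0.241] grip 60.2 0.432
```

Call:
carry_out:
  series: "0.00001 0.00014 0 -1; 0.00001 0.00014 0 -1"

```text
time: 18.82
tool_pos: [0.479, -0.0524, 0.1445]
tcp_rot: [-3.139, -0.081, 0.008]
wrist_force: [-7.4, 4.1, 7.4]
width: 0.437
grip_force: 60.2
```

```bash
python3 st.py
```

```text
t 18.825 pos [479.  -52.4 144.5] head -87.04 q6 77.8 F [-7.4  4.1  7.4] T [0.606 1.225 0.341] grip 60.2 0.437
```

Call:
carry_out:
  series: "0.00001 0.00014 0 -1; 0.00001 0.00014 0 -1"

```text
time: 19.08
tool_pos: [0.479, -0.052, 0.1445]
tcp_rot: [-3.14, -0.026, 0.008]
wrist_force: [-7.5, 4.4, 8.2]
width: 0.434
grip_force: 60.2
```

```bash
python3 st2.py
```

```text
t 19.075 pos [479.  -52.  144.5] head -89.04 q6 79.8 F [-7.5  4.4  8.2] T [0.676 1.169 0.263] grip 60.2 0.434
block front Y [ 33.85  -2.37  52.   110.  ]
```

```bash
sed -i 's/,"grip",round/,"J6",np.round(s["joint_torque"][5],4),"grip",round/' st.py; echo 'b=(z>127)&(z<142)&(abs(X)<28)&(Y>25)&(Y<45);print("blade",Y[b].mean())' >> st2.py; python3 st.py
```

```text
t 19.125 pos [479.1 -52.  144.5] head -89.07 q6 79.9 F [-7.7  3.8  7. ] T [0.688 1.209 0.194] J6 0.2274 grip 60.2 0.439
```

Call:
carry_out:
  series: "0.00001 0.00014 0 -1; 0.00001 0.00014 0 -1"

```text
time: 19.38
tool_pos: [0.4791, -0.0517, 0.1445]
tcp_rot: [-3.14, 0.029, 0.008]
wrist_force: [-6.9, 3.9, 7.0]
width: 0.435
grip_force: 60.2
```

```bash
python3 st2.py
```

```text
t 19.375 pos [479.1 -51.7 144.5] head 88.96 q6 81.9 F [-6.9  3.9  7. ] T [0.703 1.233 0.27 ] J6 0.1356 grip 60.2 0.435
block front Y [ 33.99  -2.08  51.   110.  ]
blade 35.64038349090068
```

Call:
carry_out:
  series: "0.00001 0.00014 0 -1; 0.00001 0.00014 0 -1"

```text
time: 19.68
tool_pos: [0.4791, -0.0514, 0.1445]
tcp_rot: [-3.139, 0.083, 0.008]
wrist_force: [-7.7, 4.3, 7.5]
width: 0.437
grip_force: 60.2
```

```bash
python3 st2.py
```

```text
t 19.675 pos [479.1 -51.4 144.5] head 86.96 q6 83.9 F [-7.7  4.3  7.5] T [0.732 1.244 0.349] J6 0.1623 grip 60.2 0.437
block front Y [ 33.67  -1.4   62.   113.  ]
blade 36.06263306533705
```

```bash
python3 - <<'E'
from h import *
def f(P):
    a=np.radians(-5.7);dx,dy=P[...,0]-636.1,P[...,1]+55.2
    X=dx*np.cos(a)+dy*np.sin(a);Y=-dx*np.sin(a)+dy*np.cos(a);z=P[...,2]
    o=[]
    for lo,hi in((124,130),(130,136),(136,142)):
        b=(z>lo)&(z<hi)&(abs(X)<25)&(Y>31)&(Y<41); o+=[round(np.mean(Y[b]),2),b.sum()]
    k=(z>128)&(z<156)&(X>55)&(X<90)&(Y>28)&(Y<42);o+=["knife",round(np.mean(Y[k]),2),k.sum()]
    return o
print("init",f(np.load("sceneP.npy")*1000))
for i in range(4): p,d,P=cloud("scene"); print(f(P*1000)); s=bot.read_state();print(s["joint_torque"][5],s["torque"][2])
E
```

```text
init [np.float64(35.9), np.int64(35), np.float64(35.92), np.int64(40), np.float64(35.51), np.int64(34), 'knife', np.float64(36.67), np.int64(77)]
[np.float64(36.18), np.int64(38), np.float64(36.09), np.int64(36), np.float64(35.91), np.int64(39), 'knife', np.float64(36.52), np.int64(76)]
0.2308088354766369 0.16806089178377318
[np.float64(36.6), np.int64(32), np.float64(36.23), np.int64(45), np.float64(35.92), np.int64(38), 'knife', np.float64(36.74), np.int64(74)]
0.17297565937042236 0.1622571229430824
[np.float64(35.82), np.int64(36), np.float64(36.25), np.int64(34), np.float64(35.8), np.int64(47), 'knife', np.float64(36.96), np.int64(78)]
0.16086313873529434 0.14040888143772426
[np.float64(36.22), np.int64(39), np.float64(35.91), np.int64(32), np.float64(35.82), np.int64(42), 'knife', np.float64(36.53), np.int64(73)]
0.16026650089770555 0.19084829658714794
```

Call:
carry_out:
  series: "0.00001 0.00014 0 -1; 0.00001 0.00014 0 -1"

```text
time: 20.18
tool_pos: [0.4791, -0.0511, 0.1445]
tcp_rot: [-3.137, 0.138, 0.008]
wrist_force: [-7.6, 3.9, 6.9]
width: 0.435
grip_force: 60.2
```

```bash
python3 st.py;  python3 - <<'E'
from h import *
def f(P):
    a=np.radians(-5.7);dx,dy=P[...,0]-636.1,P[...,1]+55.2
    X=dx*np.cos(a)+dy*np.sin(a);Y=-dx*np.sin(a)+dy*np.cos(a);z=P[...,2]
    b=(z>124)&(z<142)&(abs(X)<25)&(Y>31)&(Y<41)
    fe=(z>135)&(z<155)&(X<-32)&(X>-80)&(Y>-20)&(Y<8)
    return Y[b].mean(),Y[fe].mean()
A=[]
for i in range(6):
    p,d,P=cloud("scene"); A.append(f(P*1000)); s=bot.read_state();print(round(s["joint_torque"][5],4),round(s["torque"][2],3))
print("init",f(np.load("sceneP.npy")*1000),"now",np.mean(A,0),np.std(A,0))
E
```

```text
t 20.175 pos [479.1 -51.1 144.5] head 84.96 q6 85.9 F [-7.6  3.9  6.9] T [0.734 1.236 0.35 ] J6 0.1894 grip 60.2 0.435
0.2903 0.207
0.2508 0.163
0.1945 0.235
0.1827 0.189
0.182 0.186
0.1828 0.187
init (np.float64(35.78880208231344), np.float64(nan)) now [36.17159417 -1.52059738] [0.15134573 0.06731174]<stdin>:7: RuntimeWarning: Mean of empty slice.
  ret = ret.dtype.type(ret / rcount)
```

Torque and blade deflection both put the nip at about 8 N, so I'll release and withdraw.

Call:
carry_out:
  series: "0 0 0 0; 0 0 0 0; 0 0 0 0"
  jaw: 0.4

```text
time: 20.85
tool_pos: [0.4817, -0.0523, 0.1446]
tcp_rot: [3.138, -0.139, 0.001]
wrist_force: [0.2, 0.7, 0.4]
width: 0.7
grip_force: 0.0
```

Call:
carry_out:
  series: "0 0 0.01 0; 0 0 0.03 0; 0 0 0.05 0; 0 0 0.05 0; -0.03 0 0.03 0; 0 0 0 0; 0 0 0 0"

```text
time: 21.72
tool_pos: [0.4514, -0.0521, 0.3142]
tcp_rot: [3.139, -0.139, 0.001]
wrist_force: [-0.5, 0.3, 0.7]
width: 0.696
grip_force: 0.0
```

```bash
python3 - <<'E'
from h import *
def f(P):
    a=np.radians(-5.7);dx,dy=P[...,0]-636.1,P[...,1]+55.2
    X=dx*np.cos(a)+dy*np.sin(a);Y=-dx*np.sin(a)+dy*np.cos(a);z=P[...,2]
    b=(z>124)&(z<142)&(abs(X)<25)&(Y>31)&(Y<41)
    fe=(z>135)&(z<155)&(X<-32)&(X>-80)&(Y>-20)&(Y<8)
    t=(abs(X)<45)&(z>155)&(z<166)&(Y>3)&(Y<40);m=(abs(X)<22)&(z>146)&(z<156)&(Y>20)&(Y<45)
    return Y[b].mean(),Y[fe].mean(),*np.percentile(X[t],[1,99]),np.degrees(np.arctan(np.polyfit(X[m],Y[m],1)[0])),np.median(z[t])
A=[]
for i in range(8):
    p,d,P=cloud("scene"); A.append(f(P*1000))
print("blade,fence,blockX,yaw,z",np.round(np.mean(A,0),2),np.round(np.std(A,0),2))
cv2.imwrite("pics/s10.png",cv2.resize(p[200:320,220:360],(700,600),interpolation=cv2.INTER_CUBIC));print(bot.read_state()["wrist_force"],bot.read_state()["width"])
E
```

```text
blade,fence,blockX,yaw,z [ 3.6190e+01 -1.5000e+00 -2.4720e+01  2.9110e+01 -1.2000e-01  1.5887e+02] [0.07 0.09 0.15 0.24 1.29 0.09]
[-0.22369015 -0.04679122 -0.10989739] 0.6994913848277616
```

View pics/s10.png

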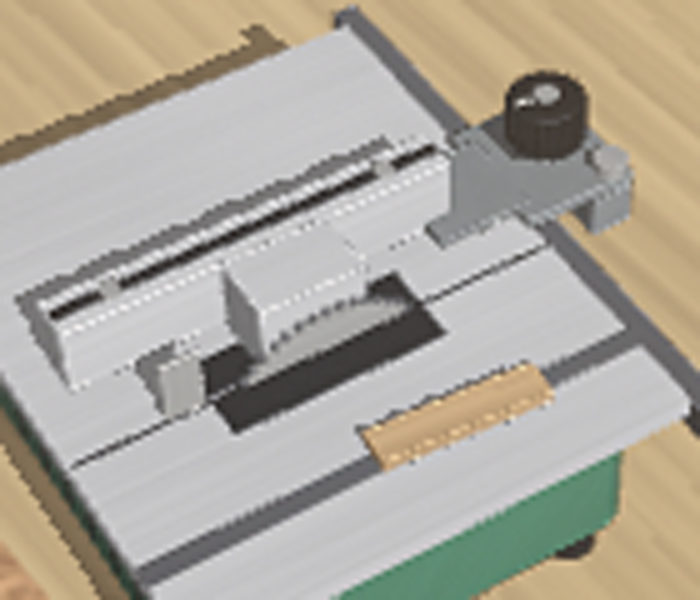

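The block (290,285) stands square between fence and blade, level with the blade's middle, and the fence held its position after I let go. Handing in.

```bash
python3 -c "
from workcell import bot
print(bot.finish_job())"
```

```text
the job is handed in; nothing more can be done
None
```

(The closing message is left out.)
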